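Swing the dosing spout over the beaker and lock the stand

ROBOT

A 7-joint arm with a two-finger parallel gripper is mounted at the origin on a cart in front of the work surface, level with it; the furniture and walls round the work are solid. World frame = base frame: x ahead of the robot, y to its left, z up, the work surface at z = 0. Lengths are in m, angles in rad, forces in N, time in s.
With the tool pointing down it reaches from about 0.35 to 0.9 m from the base axis. Payload 7.2 kg.
Tool frame: the origin (TCP) lies midway between the tips of the shut fingers; the grasp point (between the pads) lies 19 mm behind it; x points along the fingers, y is the direction in which the jaws open and shut, and the axes are right-handed (so a half turn about x gives the same grasp; the last joint's range is limited). The gripper opens to 85 mm and grips with 20 to 120 N. Pads are 22 mm wide; open, the fingers measure 114 mm over their backs; the gripper's body (76 mm by 85 mm) begins 54 mm behind the grasp point. The pads swing forward as they close: fully open they stand 13 mm farther back than shut.
Start: joints at [-1.204, 0.411, -0.013, 1.596, 0.006, 1.134, -0.082], TCP at [0.263, 0.567, 0.231] pointing down, gripper open.
Joint ranges: [-2.95, 2.95], [-0.29, 1.99], [-1.47, 1.44], [0.14, 2.54], [-1.03, 4.17], [0.13, 1.85], [-2.86, 2.86]. Speed limits (rad/s): [2.39, 2.39, 3.01, 3.01, 3.14, 3.14, 3.14].

INTERFACE

Orientations are given as a rotation vector (axis times angle).
In Python, from plant import robot gives the robot as it stands.
- The arm moves only by the tool drive_tool, never from a script. Its argument "increments" is text: rows parted by semicolons, each of 5 numbers parted by spaces: the opening, from 0 (shut) to 1 (fully open), then the shift along the tool's x, y, z in cm, then the turn about the tool's x in rad. A call has 1 to 10 rows; each row shifts and turns the pose as measured when the row begins, along the tool's axes as they then stand; what a row does not reach is not made up. A row lasts 1/12 s, in which the tool goes at most 41.7 mm and 7.16 degrees, less where a joint would pass 70% of its speed; a pose out of reach is approached as far as the arm can. A call with a gripper value outside its range is refused whole. The fingers move at their own pace and stop on an object; "squeeze" is the grip in N (left out, the last holds). Time passes only in rows, so rows that do not move let the fingers close. It gives the time, the measured TCP pose, the force and the opening at its end, in the units of the state.
- robot.observe(): the state, without advancing time (a new reading comes with each control period).
- robot.capture(name): name is "scene" or "side" or "wrist"; returns the picture (420x560x3 uint8, blue, green, red); there is no depth.
- robot.camera_model(name): a dict with "camera_matrix" (3x3 intrinsics, pixels), "k1" (the pictures are not rectified: a ray, as slopes to the right and down, at radius r is drawn at 1 + k1 r^2 times it, then the intrinsics apply), "eye" and "attitude" of the camera in the world. Camera axes: x right, y up, looking along -z (the intrinsics and any distortion apply to the point x, -y, -z); pixel columns grow to the right and rows downward; lengths in m; the calibration is good to about 2 mm. A picture is of the moment at which its call begins: read the wrist's pose just before it. camera_model takes no time and is no camera call; for the wrist camera it gives the pose at the moment of the call.
- robot.finish_job(): hands the job in, once; it reports no verdict.
The state is a dict: "time": time; "joints": joint angles; "joint_velocities": joint speeds; "joint_efforts": joint torques, N m; "eef_pos": TCP position; "tcp_rot": TCP orientation; "force": force on the tool from outside, world axes, zero at the start; "wrist_torque": the same for the moment, N m; "grip_width": opening from 0.0 (shut) to 1.0 (fully open).
Only numpy, scipy, OpenCV 4.12 (cv2) and the standard library are available. Lean on these libraries where they do the work, as an engineer would, in place of code of your own. Each camera call takes 0.05 s, during which the arm holds its last target. There are 200 camera calls.

TASK

Get the dosing stand ready to fill the beaker: with the shut fingertips, gently push its blue swing arm round until the white spout hangs over the middle of the open glass beaker. Then gently push the clamp lever with the red paddle on top of the post counter-clockwise (seen from above) as far as it goes, leaving the spout over the beaker. Grip and lift nothing, and leave the beaker and the two bottles where they stand.

Things in the scene. Friction and masses are not known exactly. Their poses are not given: they have to be found in the camera images.
- stand: Fixed dosing stand: grey round foot 100 mm across and 22 mm high, steel post 20 mm thick, topped by an aluminium collar (52 mm across, z 174 to 186 mm, with two small stop pins up to z 203 mm). Origin: centre of the foot's underside, on the worktop; the post's axis, about which both the arm and the lever turn, is the vertical through it. The stand's own x axis is its back; the arm points roughly along its -x. It differs in place and in yaw (up to 0.3 rad) from run to run.
- swing_arm (a joint): Angle of the blue arm about the post, rad, -1.6 to 1.6. At 0 it points along the stand's own -x axis; it grows counter-clockwise seen from above (towards the stand's -y). Seen from above its direction in the stand's frame is pi + angle. It starts between about 0.3 and 0.55, between two of the three vessels. A stiff pivot: it moves only while pushed (about 1.5 N at 120 mm from the axis) and stays where it is left.
- swing_bar: The blue arm itself: a level square bar 16 mm wide, from the hub (36 mm across) to its round end 178 mm from the post's axis, underside at z = 150 mm, top at 166 mm. A steel cap 14 mm across and 6 mm high stands on it above the spout. Origin on the post's axis at worktop height; its own -x runs along the arm.
- spout_tip (a point): Lower end of the white spout (10 to 16 mm thick) under the blue arm, 150 mm from the post's axis, at z = 106 mm.
- clamp_lever (a joint): Angle of the clamp lever on top of the post, rad, 0 (fully open) to 1.4 (locked, against a hard stop). It grows counter-clockwise seen from above. In the stand's frame the lever points in the direction -1.75 + angle (from +x towards +y): from the stand's right, as seen from the robot, round to its back. It starts between 0 and 0.35. It needs about 1.5 N at the paddle and stays where it is left.
- lever: The clamp lever itself, dark with an upright red paddle at its end; origin on the post's axis at worktop height. It turns only about that axis.
- lever_paddle (a point): On the upright red paddle at the lever's end, 58 mm from the post's axis, in the middle of its length and thickness: a flat block 28 mm long along the lever (44 to 72 mm from the axis), 12 mm thick, from z = 194 to 228 mm (this point at 215 mm). The dark lever bar is 10 mm wide, z = 195 to 203 mm.
- beaker: The open clear glass beaker, 71 mm wide and 92 mm high, loose, the target under the spout. Origin: centre of its underside. Its centre lies about 150 mm from the post's axis, in one of three places about 0.85 rad apart round the front of the stand.
- white_bottle: White plastic bottle with a blue cap, 46 mm wide and 92 mm high, loose; stands in another of the three places. Origin: centre of its underside.
- weighing_bottle: Small clear glass bottle with a knobbed stopper, 35 mm wide and 65 mm high, loose; stands in the last of the three places. Origin: centre of its underside.

How it is judged:
On the way, in this order (a step that is already met when the one before it is completed fails the run):
1. the spout hangs over the middle of the beaker, the arm at rest (horizontal distance between spout_tip and beaker below 0.018 m and velocity of joint swing_arm between -0.05 and 0.05 rad/s), for 0.2 s.
2. the clamp lever is pushed round to its stop, the spout still over the beaker (value of joint clamp_lever above 1.25 rad and horizontal distance between spout_tip and beaker below 0.018 m), for 0.2 s.
At the end, for the whole second after the job is handed in: The spout tip is within 18 mm, seen from above, of the beaker's centre line; the clamp lever is past 1.25 rad of its 1.4 (at its stop); both are at rest; the beaker and both bottles stand upright within 10 mm of where they were (all of step 2 and velocity of joint swing_arm between -0.05 and 0.05 rad/s and velocity of joint clamp_lever between -0.05 and 0.05 rad/s and distance of each of beaker, white_bottle, weighing_bottle from where it was at the start of the episode below 0.01 m and angle between each of beaker, white_bottle, weighing_bottle's own z axis and vertical below 0.1 rad); the robot touches nothing.
It fails at once if the beaker is shifted, lifted or tipped (distance of beaker from where it was at the start of the episode above 0.01 m or angle between beaker's own z axis and vertical above 0.2 rad).
It fails at once if the white bottle is shifted, lifted or tipped (distance of white_bottle from where it was at the start of the episode above 0.01 m or angle between white_bottle's own z axis and vertical above 0.2 rad).
It fails at once if the weighing bottle is shifted, lifted or tipped (distance of weighing_bottle from where it was at the start of the episode above 0.01 m or angle between weighing_bottle's own z axis and vertical above 0.2 rad).
It fails at once if the blue arm is gripped or pushed roughly (over 20 N) (contact force between the fingers and swing_bar above 20 N).
It fails at once if the clamp lever is gripped or pushed roughly (over 35 N) (contact force between the fingers and lever above 35 N).
It also fails if it takes over 61 s, if anything falls off the work surface, if the arm or the gripper's body presses on something with over 40 N, if the wrist force passes 120 N, or if a joint passes its speed limit or range.

## Working session

There is one attempt and no reset: what is moved stays moved. The work goes in short steps, Python scripts to look and compute and a tool call to move; the robot and the scene stay as the last step left them, time stands still between calls to the robot, and variables do not carry over. Pictures are saved under pics/ and viewed, about 8 in all and at most 12, crops included, and the job is handed in when it is done.

Besides the shell and the picture viewer there is one more tool, called after "Call:" by a JSON object that holds its "api" and its "payload", one argument or row to a line. drive_tool: Moves the arm, as the interface text tells. Its arguments: {"type":"object","properties":{"increments":{"type":"string"},"squeeze":{"type":"number"}},"required":["increments"]}

```bash
ls; mkdir -p pics
cat > h.py <<'E'
import numpy as np, cv2
from scipy.spatial.transform import Rotation as R
from plant import robot
def rotm(a):
    a=np.array(a,float)
    return a if a.shape==(3,3) else (R.from_rotvec(a).as_matrix() if a.size==3 else R.from_quat(a).as_matrix())
def proj(m,P):
    p=(np.atleast_2d(P)-m["eye"])@rotm(m["attitude"])
    s=np.c_[p[:,0]/-p[:,2],-p[:,1]/-p[:,2]]
    s=s*(1+m["k1"]*(s**2).sum(1,keepdims=True))
    K=np.array(m["camera_matrix"]); return s@K[:2,:2].T+K[:2,2]
def ray(m,uv):
    K=np.array(m["camera_matrix"]); d=(np.array(uv,float)-K[:2,2])/[K[0,0],K[1,1]]
    s=d.copy()
    for _ in range(20): s=d/(1+m["k1"]*(s@s))
    return np.array(m["eye"]),rotm(m["attitude"])@np.array([s[0],-s[1],-1])
def atz(m,uv,z):
    e,d=ray(m,uv); return e+d*(z-e[2])/d[2]
def tri(ms,uvs):
    A=np.zeros((3,3));b=np.zeros(3)
    for m,u in zip(ms,uvs):
        e,d=ray(m,u);d/=np.linalg.norm(d);Q=np.eye(3)-np.outer(d,d);A+=Q;b+=Q@e
    return np.linalg.solve(A,b)
E
python3 - <<'E'
from h import *
for n in ["scene","side"]:
    m=robot.camera_model(n); print(n,m)
    cv2.imwrite(f"pics/{n}0.png",cv2.resize(robot.capture(n),(800,600),interpolation=cv2.INTER_CUBIC))
print(robot.observe())
E
```

```text
pics
scene {'camera_matrix': array([[446.44359629,   0.        , 278.83205106],
       [  0.        , 446.44359629, 198.91030317],
       [  0.        ,   0.        ,   1.        ]]), 'k1': -0.04435035386262148, 'eye': array([ 0.02195321, -0.8000366 ,  0.51981716]), 'attitude': array([ 1.06358274, -0.3628846 , -0.61073757])}
side {'camera_matrix': array([[431.62597043,   0.        , 275.12809846],
       [  0.        , 431.62597043, 204.06357217],
       [  0.        ,   0.        ,   1.        ]]), 'k1': -0.10894469008496875, 'eye': array([ 0.08180734, -0.83222068,  0.5339289 ]), 'attitude': array([ 1.06351162, -0.33133945, -0.49320818])}
{'time': 0.1, 'joints': array([-1.20420557,  0.41185104, -0.01273085,  1.59696172,  0.00560091,
        1.13431453, -0.08221572]), 'joint_velocities': array([-7.22609412e-04, -2.25870272e-04, -1.66905444e-03, -1.59446445e-03,
        1.40911392e-03,  1.02758455e-03,  1.61495519e-05]), 'joint_efforts': array([ 2.51061290e-03, -6.01824474e+01,  6.84019122e-01, -3.00090158e+01,
        1.39791495e-02,  6.41114399e-03,  7.31931823e-05]), 'eef_pos': array([0.2630966 , 0.56642501, 0.23051711]), 'tcp_rot': array([ 0.33981502,  1.54399494, -0.34215801]), 'force': array([ 0.46243421,  0.22657107, -0.65684745]), 'wrist_torque': array([-0.04200155,  0.0379473 , -0.0157045 ]), 'grip_width': 0.9983247960100399}
```

View pics/scene0.png

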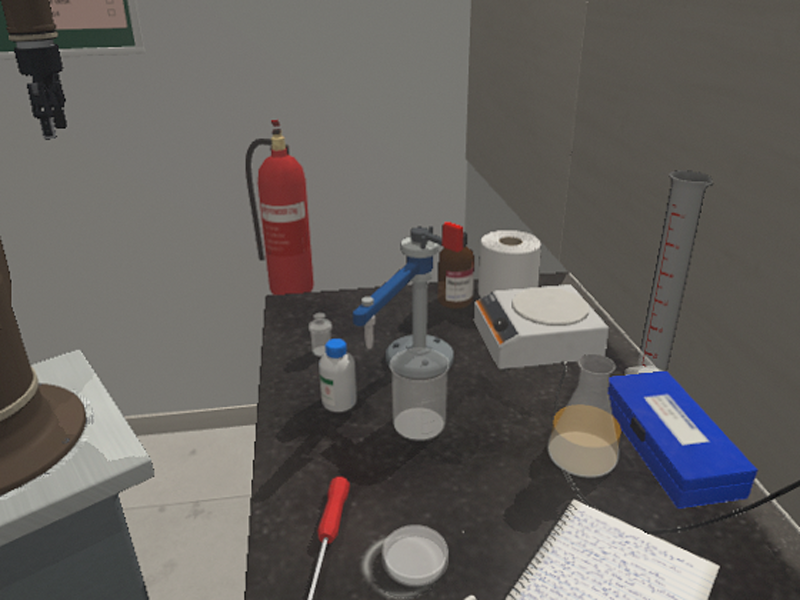

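View pics/side0.png

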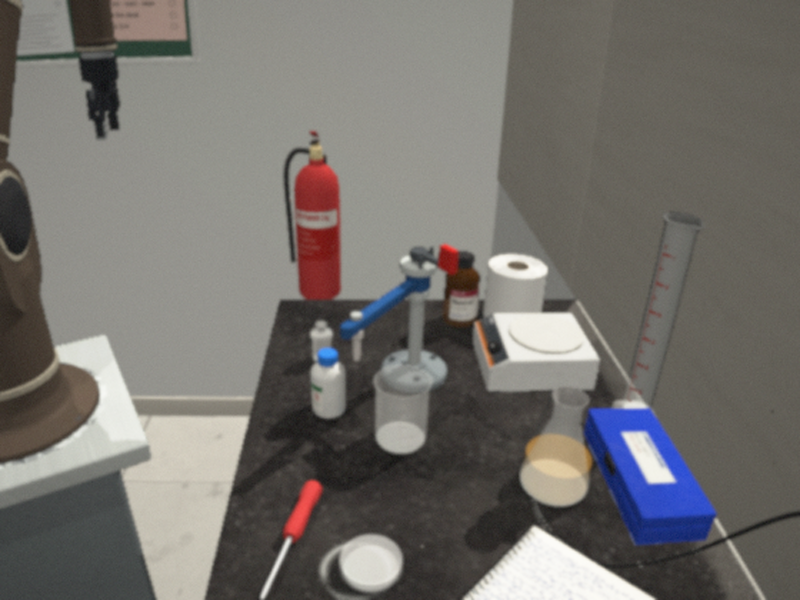

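Scene picture (800x600): post foot at about (420,355), collar (421,246), arm end (360,313), paddle (453,237). The beaker bottom is at (419,424), the white bottle at (339,400) and the weighing bottle at (321,347). The beaker is the rightmost vessel. The arm points between the two bottles.

Run:
```python
from h import *
f=800/560
pts={"foottop":((420,355),(414,371),.022),"collar":((420.5,246),(418,268),.186),"beakbot":((419,424),(401,437),.003),"beakrim":((419,360),(401,382),.092),
"wbot":((339,400),(328,407),.003),"capW":((336,345),(328,354),.09),"weigh":((321,347),(320,356),.003),"armend":((361,309),(347,328),.166),"cap":((368,300),(356,316),.170),"paddletop":((454,225),(449,247),.228)}
ms=[robot.camera_model("scene"),robot.camera_model("side")]
for k,(a,b,z) in pts.items():
    A=atz(ms[0],np.array(a)/f,z);B=atz(ms[1],np.array(b)/f,z)
    print(k,A.round(4),B.round(4),tri(ms,[np.array(a)/f,np.array(b)/f]).round(3))
m=robot.camera_model("wrist");print(m)
cv2.imwrite("pics/w0.png",cv2.resize(robot.capture("wrist"),(560,420)))
for n,c in [("scene",(300,210,460,450)),("side",(290,230,480,460))]:
    im=robot.capture(n); x0,y0,x1,y1=[int(v/f) for v in c]; print(n,x0,y0)
    s=4.5; cv2.imwrite(f"pics/{n}c.png",cv2.resize(im[y0:y1,x0:x1],None,fx=s,fy=s,interpolation=cv2.INTER_CUBIC)[:600,:800])
```

```text
foottop [ 0.5191 -0.2202  0.022 ] [ 0.521  -0.2199  0.022 ] [ 0.53  -0.207  0.011]
collar [ 0.5256 -0.2125  0.186 ] [ 0.5228 -0.2153  0.186 ] [ 0.518 -0.221  0.19 ]
beakbot [ 0.4346 -0.3175  0.003 ] [ 0.4371 -0.315   0.003 ] [ 0.441 -0.309 -0.004]
beakrim [ 0.4411 -0.3093  0.092 ] [ 0.4337 -0.3153  0.092 ] [ 0.417 -0.338  0.115]
wbot [ 0.3847 -0.2123  0.003 ] [ 0.3843 -0.2102  0.003 ] [ 0.379 -0.222  0.012]
capW [ 0.3845 -0.2142  0.09  ] [ 0.3865 -0.2108  0.09  ] [ 0.388 -0.209  0.087]
weigh [ 0.4372 -0.0859  0.003 ] [ 0.4327 -0.0879  0.003 ] [ 0.417 -0.121  0.027]
armend [ 0.3856 -0.2717  0.166 ] [ 0.3794 -0.2781  0.166 ] [ 0.369 -0.297  0.181]
cap [ 0.4004 -0.2653  0.17  ] [ 0.3993 -0.2643  0.17  ] [ 0.393 -0.275  0.177]
paddletop [ 0.5368 -0.2632  0.228 ] [ 0.5412 -0.256   0.228 ] [ 0.534 -0.265  0.231]
{'camera_matrix': array([[372.04123967,   0.        , 276.42232036],
       [  0.        , 372.04123967, 204.27316703],
       [  0.        ,   0.        ,   1.        ]]), 'k1': -0.00539209815674053, 'eye': array([0.19301471, 0.59874948, 0.37163014]), 'attitude': array([-0.27654534, -0.17255491,  1.12740848])}
scene 210 147
side 203 161
```

View pics/w0.png

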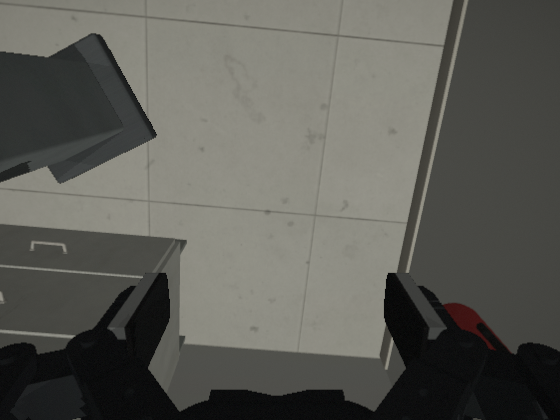

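The views agree to a few mm: post about (0.523,-0.216), beaker about (0.437,-0.314), and the arm pointing between the white bottle and the beaker. The wrist picture shows only floor. Next I move the wrist over the stand to look from above.

```bash
cat >> h.py <<'E'
def plan(target,yz=None):
    """print tool-frame shift (cm) to world target; yz = desired world angle of tool z"""
    s=robot.observe();T=rotm(s["tcp_rot"])
    print("t",round(s["time"],2),"pos",s["eef_pos"].round(4),"F",s["force"].round(1),"grip",round(s["grip_width"],2))
    print("z ang",np.arctan2(T[1,2],T[0,2]).round(3),"shift cm",(100*T.T@(np.array(target)-s["eef_pos"])).round(2))
    if yz is not None:
        # turn about tool x (pointing down) by a rotates axes by -a seen from above
        print("turn",((np.arctan2(T[1,2],T[0,2])-yz+np.pi)%(2*np.pi)-np.pi).round(3))
    return T
E
python3 - <<'E'
from h import *
T=plan([.47,-.02,.33]);print(T.round(3))
m=robot.camera_model("wrist");print("view dir",-rotm(m["attitude"])[:,2], "up",rotm(m["attitude"])[:,1])
E
```

```text
t 0.25 pos [0.2632 0.5666 0.2309] F [-0.6  0.6 -0.3] grip 1.0
z ang -0.435 shift cm [ -9.88 -44.5   43.47]
[[-0.     0.421  0.907]
 [-0.001  0.907 -0.421]
 [-1.    -0.001  0.   ]]
view dir [ 0.27462584 -0.13005677 -0.95271501] up [-0.8645347   0.40031476 -0.30385499]
```

Call:
{"api": "drive_tool", "payload": {
  "increments": "0 -1.3 -2.8 2.7 0;0 -1.3 -2.8 2.7 0;0 -1.3 -2.8 2.7 0;0 -1.3 -2.8 2.7 0;0 -1.3 -2.8 2.7 0;0 -1.3 -2.8 2.7 0;0 -1.3 -2.8 2.7 0;0 -1.3 -2.8 2.7 0;0 -1.3 -2.8 2.7 0;0 -1.3 -2.8 2.7 0",
  "squeeze": 40
}}

```text
time: 1.08
eef_pos: [0.3874, 0.197, 0.3579]
tcp_rot: [0.325, 1.552, -0.334]
force: [0.7, 1.7, 0.4]
grip_width: 0.001
```

Run:
```python
from h import *
plan([.45,-.19,.36],-0.96)
```

```text
t 1.08 pos [0.3874 0.197  0.3579] F [0.7 1.7 0.4] grip 0.0
z ang -0.42 shift cm [ -0.08 -32.79  21.49]
turn 0.54
```

Call:
{"api": "drive_tool", "payload": {
  "increments": "0 0 -3.3 2.2 0.06;0 0 -3.2 2.4 0.06;0 0 -3.0 2.5 0.06;0 0 -2.9 2.7 0.06;0 0 -2.7 2.9 0.06;0 0 -2.5 3.0 0.06;0 0 -2.3 3.2 0.06;0 0 -2.1 3.3 0.06;0 0 -1.9 3.4 0.06;0 0 0 0 0"
}}

```text
time: 1.92
eef_pos: [0.4405, -0.179, 0.3643]
tcp_rot: [0.778, 1.422, -0.773]
force: [0.5, 0.2, 0.3]
grip_width: 0.003
```

Call:
{"api": "drive_tool", "payload": {
  "increments": "0 0 0 0 0;0 0 0 0 0"
}}

```text
time: 2.08
eef_pos: [0.4398, -0.1813, 0.3642]
tcp_rot: [0.782, 1.42, -0.777]
force: [0.6, 1.0, 0.3]
grip_width: -0.002
```

Run:
```python
from h import *
import pickle
plan([.45,-.19,.36],-0.96)
m=robot.camera_model("wrist");im=robot.capture("wrist");pickle.dump((m,im),open("w1.pkl","wb"))
# guess overlay coordinates
for n,p in dict(post=[.523,-.216,.186],beak=[.437,-.314,.092],wb=[.385,-.212,.09]).items(): print(n,proj(m,p)*800/560)
cv2.imwrite("pics/w1.png",cv2.resize(im,(800,600),interpolation=cv2.INTER_CUBIC))
```

```text
t 2.08 pos [ 0.4398 -0.1813  0.3642] F [0.6 1.  0.3] grip -0.0
z ang -1.001 shift cm [0.42 0.39 1.28]
turn -0.041
post [[472.0542313  361.44154638]]
beak [[306.71561572 352.42651278]]
wb [[314.05411911 218.43825009]]
```

View pics/w1.png

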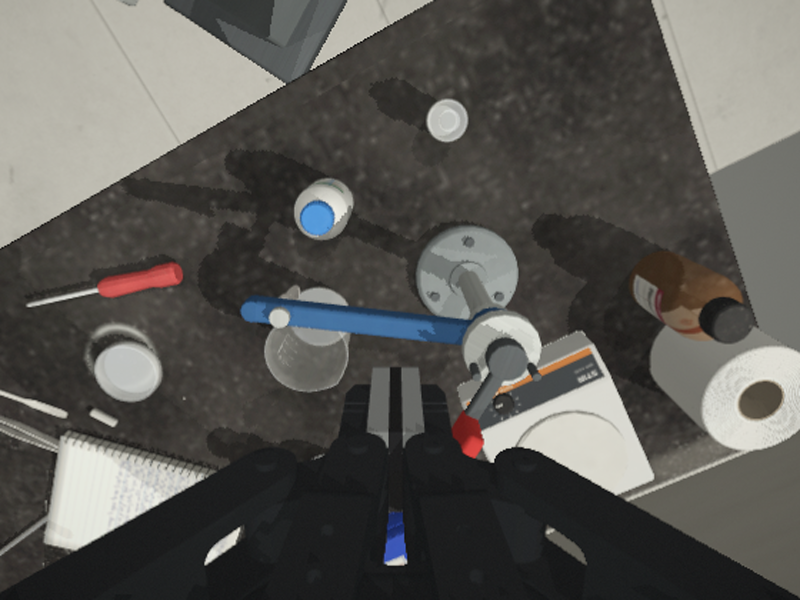

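Wrist view (800x600): collar (501,345), foot top (467,271), arm cap (279,317), arm end (251,309), white cap (317,217), beaker rim centre (307,352), beaker base centre (322,316), weighing-bottle knob (448,119), and the paddle near (467,437).

Run:
```python
from h import *
import pickle
m,im=pickle.load(open("w1.pkl","rb"));f=800/560
for n,(u,z) in dict(collar=((501,345),.186),levhub=((506,357),.205),foot=((467,271),.022),cap=((279,317),.172),rim=((307,352),.092),base=((322,316),.004),wcap=((317,217),.092),knob=((448,119),.065),padl=((455,425),.215)).items():
    print(n,atz(m,np.array(u)/f,z).round(4))
ms=[m,robot.camera_model("scene"),robot.camera_model("side")]
for n,us in dict(collar=[(501,345),(420.5,246),(418,268)],cap=[(279,317),(368,298),(356,314)],rim=[(307,352),(419,360),(401,382)],base=[(322,316),(419,424),(401,437)]).items():
    print("tri",n,tri(ms,[np.array(u)/f for u in us]).round(4))
```

```text
collar [ 0.5321 -0.1962  0.186 ]
levhub [ 0.5315 -0.1963  0.205 ]
foot [ 0.5295 -0.1932  0.022 ]
cap [ 0.4009 -0.2632  0.172 ]
rim [ 0.437  -0.3135  0.092 ]
base [ 0.4386 -0.3131  0.004 ]
wcap [ 0.3864 -0.2093  0.092 ]
knob [ 0.4336 -0.0925  0.065 ]
padl [ 0.5278 -0.2483  0.215 ]
tri collar [ 0.536  -0.1986  0.1773]
tri cap [ 0.4008 -0.2634  0.1718]
tri rim [ 0.4367 -0.3132  0.0928]
tri base [ 0.4381 -0.314   0.0006]
```

The post is at about (0.532,-0.196) and the beaker at (0.437,-0.3135), 150 mm from it, which matches. The arm angle must go from about 0.47 to 0.89 rad in world terms, so the cap has 62 mm to move. Next I put the fingers behind the arm.

Run:
```python
from h import *
plan([.399,-.211,.143])
```

```text
t 2.13 pos [ 0.4399 -0.1805  0.3641] F [ 0.1 -0.1 -0. ] grip -0.0
z ang -1.0 shift cm [22.08 -5.2   0.27]
```

Call:
{"api": "drive_tool", "payload": {
  "increments": "0 0 -2.6 0.1 0;0 0 -2.6 0.1 0;0 0 0 0 0;0 3 0 0 0;0 3 0 0 0;0 3 0 0 0;0 3 0 0 0;0 3 0 0 0;0 3 0 0 0;0 0 0 0 0"
}}

```text
time: 2.97
eef_pos: [0.4037, -0.1957, 0.1794]
tcp_rot: [0.765, 1.423, -0.743]
force: [-1.8, 1.0, 0.1]
grip_width: -0.002
```

Run:
```python
from h import *
plan([.399,-.211,.143])
cv2.imwrite("pics/w2.png",cv2.resize(robot.capture("wrist"),(800,600),interpolation=cv2.INTER_CUBIC))
```

```text
t 2.97 pos [ 0.4037 -0.1957  0.1794] F [-1.8  1.   0.1] grip -0.0
z ang -0.969 shift cm [ 3.62 -1.32  0.98]
```

View pics/w2.png

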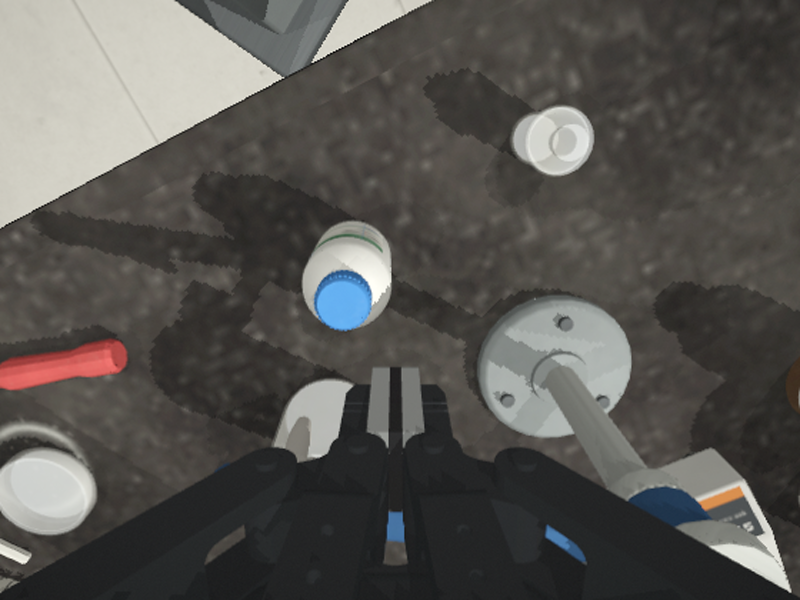

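The fingertips are behind the arm: blue bar is visible beyond the fingers near (398,525). The bottle cap at (343,300) is well clear. Next I descend and then push.

Call:
{"api": "drive_tool", "payload": {
  "increments": "0 2 -0.5 0 0;0 1.5 -0.5 0 0;0 0 0 0 0;0 0 0 0 0"
}}

```text
time: 3.35
eef_pos: [0.4022, -0.2, 0.1518]
tcp_rot: [0.763, 1.417, -0.735]
force: [-0.8, 0.2, -0.2]
grip_width: -0.003
```

Run:
```python
from h import *
plan([.439,-.281,.143])
```

```text
t 3.35 pos [ 0.4022 -0.2     0.1518] F [-0.8  0.2 -0.2] grip -0.0
z ang -0.963 shift cm [ 0.93 -1.63  8.75]
```

Call:
{"api": "drive_tool", "payload": {
  "increments": "0 1.2 -0.4 0.4 0;0 0.4 -0.3 0.6 0;0 0 -0.2 0.8 0;0 0 -0.2 0.8 0;0 0 -0.2 0.8 0;0 0 -0.2 0.8 0;0 0 -0.1 0.8 0;0 0 -0.1 0.8 0;0 0 -0.1 0.8 0;0 0 0 0 0"
}}

```text
time: 4.18
eef_pos: [0.4348, -0.2687, 0.1448]
tcp_rot: [0.764, 1.409, -0.724]
force: [-1.1, -0.1, 0.5]
grip_width: 0.0
```

Run:
```python
from h import *
plan([.439,-.281,.143])
for n in ["scene","side"]:
    cv2.imwrite(f"pics/{n}3.png",robot.capture(n))
```

```text
t 4.18 pos [ 0.4348 -0.2687  0.1448] F [-1.1 -0.1  0.5] grip 0.0
z ang -0.958 shift cm [ 0.19 -0.37  1.25]
```

Run:
```python
from h import *
im=cv2.imread("pics/scene3.png")[130:330,200:400]
cv2.imwrite("pics/c3.png",cv2.resize(im,None,fx=3,fy=3,interpolation=cv2.INTER_CUBIC))
m=robot.camera_model("scene")
for n,p in dict(goalspout=[.437,-.3135,.106],goalcap=[.437,-.3135,.172],rim=[.437,-.3135,.092]).items(): print(n,((proj(m,p)-[200,130])*3).round(0))
```

```text
goalspout [[279. 351.]]
goalcap [[280. 248.]]
rim [[279. 372.]]
```

View pics/c3.png

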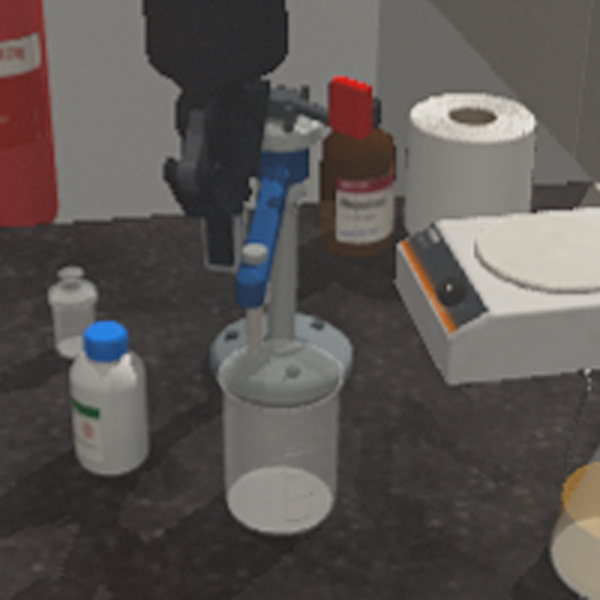

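Crop: the arm has moved, with the cap at (254,248) and the goal at (280,248), so about 13–20 mm more is needed.

Run:
```python
from h import *
m=robot.camera_model("scene")
p=atz(m,[200+254/3,130+248/3],.172);print(p,np.linalg.norm(p[:2]-[.532,-.196]),np.arctan2(-.196-p[1],.532-p[0]), p[:2]-[.437,-.3135])
for a in np.arange(.70,.96,.04):
    c=[.532-.15*np.cos(a),-.196-.15*np.sin(a),.172]; print(a.round(2),((proj(m,c)-[200,130])*3).round(0))
```

```text
[ 0.42665387 -0.3041581   0.172     ] 0.1509833773331458 0.7985679740707093 [-0.01034613  0.0093419 ]
0.7 [[227. 246.]]
0.74 [[238. 246.]]
0.78 [[249. 247.]]
0.82 [[260. 247.]]
0.86 [[271. 248.]]
0.9 [[282. 247.]]
0.94 [[293. 247.]]
```

Call:
{"api": "drive_tool", "payload": {
  "increments": "0 0 0.1 0.4 0;0 0 0.1 0.4 0;0 0 0.1 0.3 0;0 0 0 0 0;0 0 0 0 0"
}}

```text
time: 4.7
eef_pos: [0.4421, -0.2755, 0.1445]
tcp_rot: [0.764, 1.412, -0.725]
force: [-2.1, 1.1, -0.4]
grip_width: -0.001
```

Run:
```python
from h import *
plan([.439,-.281,.143])
im=robot.capture("scene")[130:330,200:400]
cv2.imwrite("pics/c4.png",cv2.resize(im,None,fx=3,fy=3,interpolation=cv2.INTER_CUBIC))
```

```text
t 4.7 pos [ 0.4421 -0.2755  0.1445] F [-2.1  1.1 -0.4] grip -0.0
z ang -0.959 shift cm [ 0.13 -0.57  0.27]
```

View pics/c4.png

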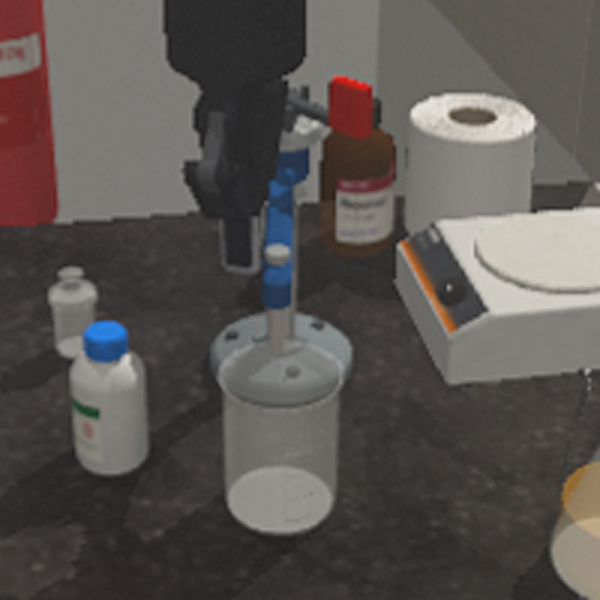

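The cap is at (277,249) against the goal (280,248), so the spout is within about 2 mm of the beaker's middle. Next I back off, rise, and swing to the lever.

Call:
{"api": "drive_tool", "payload": {
  "increments": "0 0 0 -0.8 0;0 0 0 -1 0;0 0 0 -1 0;0 0 0 -0.5 0;0 -2.5 0 0 0;0 -3 0 0 -0.1;0 -3 0 0 -0.1;0 -3 0 0 -0.1;0 -2 0 0 -0.1;0 0 0 0 -0.1"
}}

```text
time: 5.58
eef_pos: [0.4132, -0.2418, 0.2835]
tcp_rot: [0.356, 1.514, -0.327]
force: [0.5, -0.0, -0.5]
grip_width: -0.002
```

Call:
{"api": "drive_tool", "payload": {
  "increments": "0 0 0 0 -0.1;0 0 0 0 -0.1;0 0 0 0 -0.1;0 0 0 0 -0.1;0 0 0 0 0;0 0 0 0 0"
}}

```text
time: 6.08
eef_pos: [0.4124, -0.2385, 0.2868]
tcp_rot: [0.019, 1.529, 0.003]
force: [-0.1, -0.1, 0.5]
grip_width: 0.002
```

Run:
```python
from h import *
import pickle
T=plan([.480,-.253,.26],-.08);print(robot.observe()["joints"].round(2))
m=robot.camera_model("wrist");im=robot.capture("wrist");pickle.dump((m,im),open("w5.pkl","wb"))
cv2.imwrite("pics/w5.png",cv2.resize(im,(800,600),interpolation=cv2.INTER_CUBIC))
```

```text
t 6.08 pos [ 0.4124 -0.2385  0.2868] F [-0.1 -0.1  0.5] grip 0.0
z ang -0.011 shift cm [ 2.94 -1.42  6.65]
turn 0.069
[-0.14  0.08  0.64  1.92 -0.09  1.13  2.09]
```

View pics/w5.png

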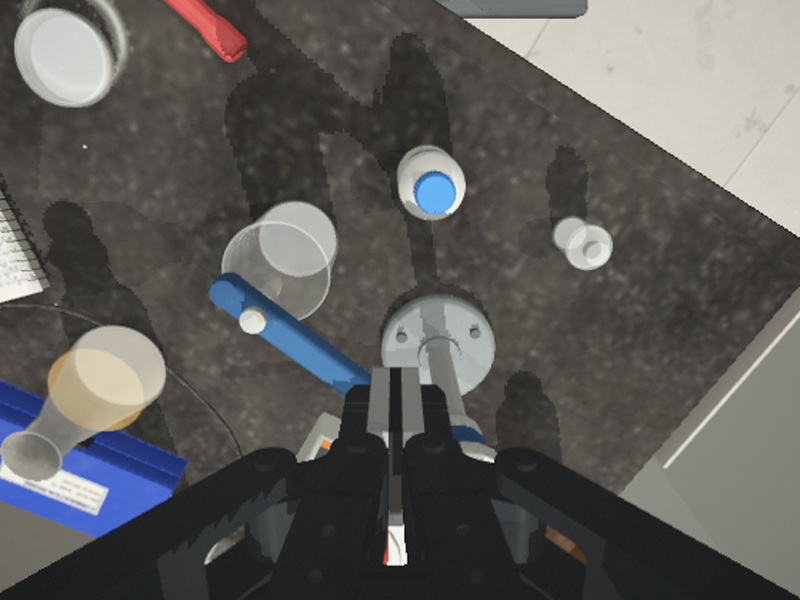

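Run:
```python
from h import *
import pickle
m,im=pickle.load(open("w5.pkl","rb"));f=800/560
for n,(u,z) in dict(cap=((252,319),.172),rim=((276,271),.092),base=((298,239),.003),wcap=((435,192),.092),foot=((438,348),.022)).items():
    print(n,atz(m,np.array(u)/f,z).round(4))
```

```text
cap [ 0.4351 -0.3115  0.172 ]
rim [ 0.4349 -0.315   0.092 ]
base [ 0.4362 -0.3148  0.003 ]
wcap [ 0.3846 -0.2116  0.092 ]
foot [ 0.5268 -0.201   0.022 ]
```

Call:
{"api": "drive_tool", "payload": {
  "increments": "0 0 0 0 0.12;0 0 0 0 0.12;0 0 0 0 0.12;0 0 0 0 0.12;0 0 0 0 0.12;0 0 0 0 0.12;0 0 0 0 0.12;0 0 0 0 0.12;0 0 0 0 0.12;0 0 0 0 0.12"
}}

```text
time: 6.97
eef_pos: [0.411, -0.2364, 0.2857]
tcp_rot: [1.004, 1.315, -0.944]
force: [-0.6, 0.5, -0.2]
grip_width: -0.002
```

Call:
{"api": "drive_tool", "payload": {
  "increments": "0 0 0 0 0.12;0 0 0 0 0.12;0 0 0 0 0.12;0 0 0 0 0.12;0 0 0 0 0.12;0 0 0 0 0.12;0 0 0 0 0.12;0 0 0 0 0.12;0 0 0 0 0.12;0 0 0 0 0.12"
}}

```text
time: 7.8
eef_pos: [0.4097, -0.2344, 0.2845]
tcp_rot: [1.903, 0.61, -1.817]
force: [-0.1, -0.3, -0.4]
grip_width: 0.002
```

Run:
```python
from h import *
T=plan([.480,-.253,.26],3.06);print(robot.observe()["joints"].round(2))
```

```text
t 7.8 pos [ 0.4097 -0.2344  0.2845] F [-0.1 -0.3 -0.4] grip 0.0
z ang -2.51 shift cm [ 2.71  5.62 -4.47]
turn 0.713
[-0.3   0.07  0.8   1.94 -0.1   1.13 -0.4 ]
```

The spout is within about 4 mm of the beaker centre and the vessels have not moved. I finish the half turn so the tool's -z face pushes, and look at the lever.

Call:
{"api": "drive_tool", "payload": {
  "increments": "0 0 0 0 0.12;0 0 0 0 0.12;0 0 0 0 0.12;0 0 0 0 0.12;0 0 0 0 0.12;0 0 0 0 0.12;0 0 0 0 0;0 0 0 0 0"
}}

```text
time: 8.47
eef_pos: [0.4088, -0.2328, 0.2837]
tcp_rot: [-2.188, 0.114, 2.105]
force: [-0.1, 0.2, -0.1]
grip_width: -0.003
```

Run:
```python
from h import *
import pickle
T=plan([.480,-.253,.211],3.06);print(T.round(3))
m=robot.camera_model("wrist");im=robot.capture("wrist");pickle.dump((m,im),open("w6.pkl","wb"))
cv2.imwrite("pics/w6.png",cv2.resize(im,(800,600),interpolation=cv2.INTER_CUBIC))
```

```text
t 8.47 pos [ 0.4088 -0.2328  0.2837] F [-0.1  0.2 -0.1] grip -0.0
z ang 3.015 shift cm [ 7.51  1.28 -7.04]
turn -0.045
[[ 0.04  -0.125 -0.991]
 [ 0.018 -0.992  0.126]
 [-0.999 -0.022 -0.038]]
```

View pics/w6.png

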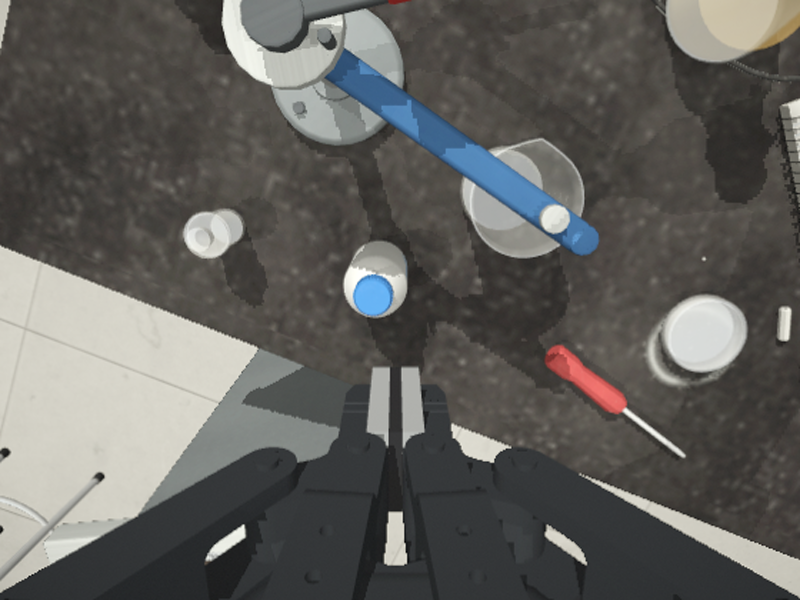

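Wrist view: collar centre about (284,28), lever hub about (272,20), lever bar passing (340,10) with the red paddle's near edge at (400,0). The cap is at (555,219).

Run:
```python
from h import *
import pickle
m,im=pickle.load(open("w6.pkl","rb"));f=800/560
for n,(u,z) in dict(collar=((284,28),.186),hub=((272,20),.208),foot=((338,77),.022),pad=((400,0),.200),bar=((345,9),.203),cap=((555,219),.172)).items():
    print(n,atz(m,np.array(u)/f,z).round(4))
for ph in (-1.7,-1.6,-1.5): print(ph, proj(m,[.530+.055*np.cos(ph)+.006*np.sin(ph),-.198+.055*np.sin(ph)-.006*np.cos(ph),.203])*f)
```

```text
collar [ 0.5332 -0.2007  0.186 ]
hub [ 0.5317 -0.2007  0.208 ]
foot [ 0.5324 -0.2027  0.022 ]
pad [ 0.534  -0.2496  0.2   ]
bar [ 0.533  -0.2283  0.203 ]
cap [ 0.4373 -0.3121  0.172 ]
-1.7 [[410.7114452   45.42868923]]
-1.6 [[411.72403502  29.90509719]]
-1.5 [[411.30804985  14.1482498 ]]
```

Call:
{"api": "drive_tool", "payload": {
  "increments": "0 0 0.6 -2.2 -0.08;0 0 0.6 -2.2 -0.08;0 0 0.8 -2.2 -0.08;0 0 0.8 -2.0 -0.06;0 0 0 0 0;0 2 0 0 0;0 2 0 0 0;0 0 0 0 0;0 0 0 0 0"
}}

```text
time: 9.27
eef_pos: [0.4997, -0.2605, 0.2449]
tcp_rot: [2.163, 0.239, -2.072]
force: [-0.2, -0.9, 0.7]
grip_width: -0.001
```

Run:
```python
from h import *
T=plan([.495,-.264,.211],-2.97);print(T.round(3))
```

```text
t 9.27 pos [ 0.4997 -0.2605  0.2449] F [-0.2 -0.9  0.7] grip -0.0
z ang -2.932 shift cm [3.36 0.28 0.68]
turn 0.038
[[ 0.041  0.208 -0.977]
 [ 0.02  -0.978 -0.208]
 [-0.999 -0.011 -0.044]]
```

Call:
{"api": "drive_tool", "payload": {
  "increments": "0 1.8 0.1 0.3 0;0 1.6 0.1 0.2 0;0 0 0 0 0;0 0 0 0 0"
}}

```text
time: 9.6
eef_pos: [0.4967, -0.2634, 0.2141]
tcp_rot: [2.165, 0.24, -2.067]
force: [-0.0, -0.4, -0.2]
grip_width: 0.001
```

Run:
```python
from h import *
T=plan([.525,-.259,.211],-2.97)
cv2.imwrite("pics/w7.png",cv2.resize(robot.capture("wrist"),(800,600),interpolation=cv2.INTER_CUBIC))
```

```text
t 9.6 pos [ 0.4967 -0.2634  0.2141] F [-0.  -0.4 -0.2] grip 0.0
z ang -2.931 shift cm [ 0.44  0.17 -2.84]
turn 0.039
```

View pics/w7.png

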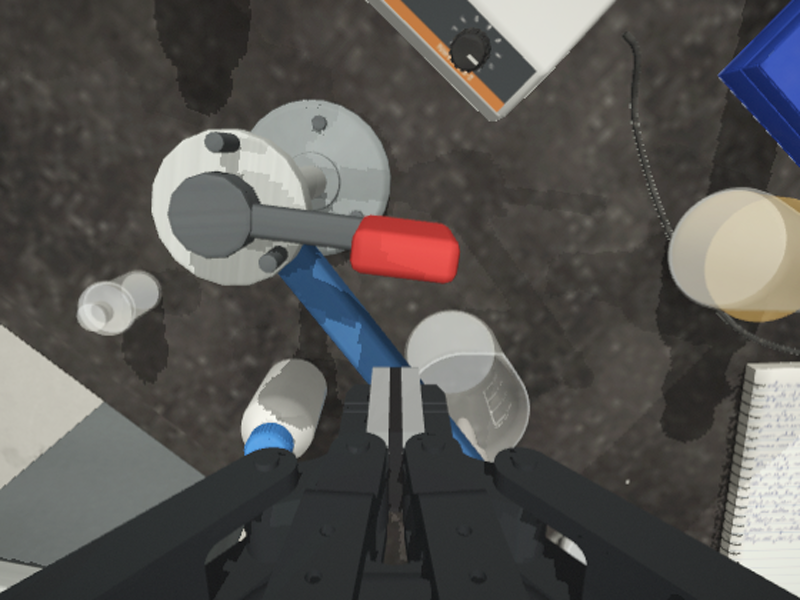

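The paddle's red block at (405,250) lies squarely ahead of the shut fingertips (395,370), and the beaker is clear below. Next I push it round.

Call:
{"api": "drive_tool", "payload": {
  "increments": "0 0.2 0 -0.7 0;0 0.1 0 -0.7 0;0 0 0 -0.6 0;0 0 0 -0.5 -0.04;0 0 0.1 -0.5 -0.08;0 0 0.1 -0.5 -0.08;0 0 0.1 -0.5 -0.08;0 0 0.1 -0.5 -0.08;0 0 0.1 -0.5 -0.08;0 0 0 0 0"
}}

```text
time: 10.48
eef_pos: [0.5535, -0.2531, 0.2188]
tcp_rot: [1.879, 0.64, -1.784]
force: [-0.8, -1.0, -0.1]
grip_width: 0.001
```

```bash
cat >> h.py <<'E'
def lev(phi,post=(.532,-.199),r=.058,d=.018):
    c,s=np.cos(phi),np.sin(phi); return [post[0]+r*c+d*s,post[1]+r*s-d*c,.211]
def phi_now(r=.058,d=.018,post=(.532,-.199)):
    p=robot.observe()["eef_pos"][:2]-post; rho=np.hypot(*p); print("rho",rho.round(4),"want",np.hypot(r,d).round(4))
    return np.arctan2(p[1],p[0])+np.arctan2(d,r)
E
python3 - <<'E'
from h import *
ph=phi_now();print("phi",ph); plan(lev(ph+.5),ph-np.pi/2)
E
```

```text
rho 0.0582 want 0.0607
phi -0.8915458632099811
t 10.48 pos [ 0.5535 -0.2531  0.2188] F [-0.8 -1.  -0.1] grip 0.0
z ang -2.467 shift cm [ 0.92  0.37 -2.89]
turn -0.005
```

Call:
{"api": "drive_tool", "payload": {
  "increments": "0 0.4 0.2 -0.5 -0.08;0 0.3 0.2 -0.5 -0.08;0 0.2 0.15 -0.5 -0.08;0 0.1 0.15 -0.4 -0.08;0 0.1 0.1 -0.4 -0.06;0 0 0 0 0"
}}

```text
time: 10.98
eef_pos: [0.5776, -0.2433, 0.2107]
tcp_rot: [1.617, 0.904, -1.532]
force: [0.2, -0.2, -0.8]
grip_width: -0.001
```

Run:
```python
from h import *
ph=phi_now();print("phi",ph); plan(lev(ph+.1),ph-np.pi/2)
cv2.imwrite("pics/w8.png",cv2.resize(robot.capture("wrist"),(800,600),interpolation=cv2.INTER_CUBIC))
```

```text
rho 0.0635 want 0.0607
phi -0.4699342218375174
t 10.98 pos [ 0.5776 -0.2433  0.2107] F [ 0.2 -0.2 -0.8] grip -0.0
z ang -2.087 shift cm [-0.01 -0.15 -0.67]
turn -0.046
```

View pics/w8.png

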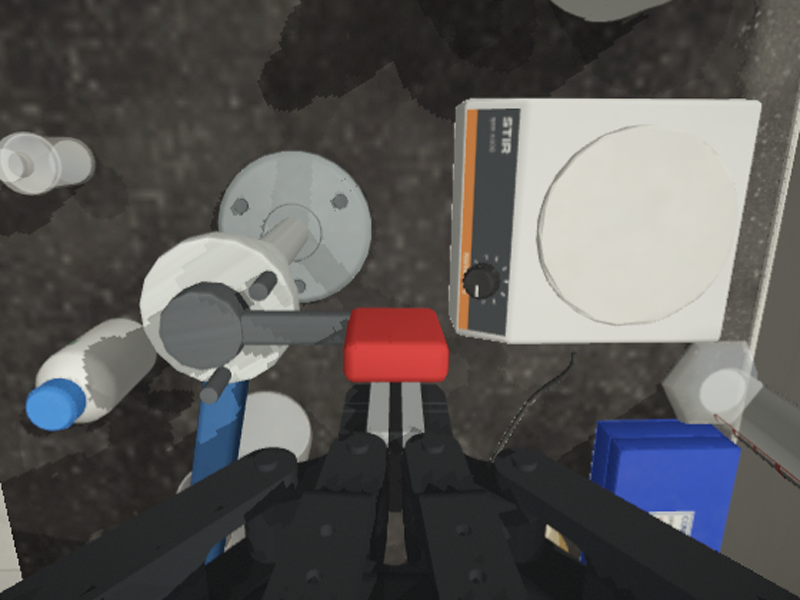

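The finger is in contact with the paddle (395,345), and the lever bar is still about 0.2 rad short of the stop pin at (262,285). I continue gently.

Call:
{"api": "drive_tool", "payload": {
  "increments": "0 0 0.0 -0.3 -0.05;0 0 0.05 -0.3 -0.05;0 0 0.05 -0.25 -0.05;0 0 0.0 -0.2 0"
}}

```text
time: 11.37
eef_pos: [0.5826, -0.2369, 0.2117]
tcp_rot: [1.52, 0.983, -1.44]
force: [0.3, -1.8, -0.6]
grip_width: -0.006
```

Run:
```python
from h import *
ph=phi_now();print("phi",ph); plan(lev(ph+.1),ph-np.pi/2)
```

```text
rho 0.0633 want 0.0607
phi -0.3422413584310216
t 11.37 pos [ 0.5826 -0.2369  0.2117] F [ 0.3 -1.8 -0.6] grip -0.01
z ang -1.952 shift cm [ 0.08 -0.12 -0.66]
turn -0.039
```

Call:
{"api": "drive_tool", "payload": {
  "increments": "0 0 0 -0.3 -0.04;0 0 0 -0.25 -0.04;0 0 0 -0.25 0"
}}

```text
time: 11.62
eef_pos: [0.5853, -0.2314, 0.2123]
tcp_rot: [1.469, 1.019, -1.393]
force: [-3.4, -9.9, -3.4]
grip_width: 0.006
```

Call:
{"api": "drive_tool", "payload": {
  "increments": "0 0 0 -0.25 -0.02;0 0 0 -0.25 0"
}}

```text
time: 11.78
eef_pos: [0.5853, -0.2316, 0.2124]
tcp_rot: [1.458, 1.018, -1.39]
force: [-1.1, -7.6, -2.8]
grip_width: 0.0
```

Run:
```python
from h import *
ph=phi_now();print("phi",ph); plan(lev(ph+.1),ph-np.pi/2)
```

```text
rho 0.0625 want 0.0607
phi -0.24809115959645495
t 11.78 pos [ 0.5853 -0.2316  0.2124] F [-1.1 -7.6 -2.8] grip 0.0
z ang -1.877 shift cm [ 0.15 -0.06 -0.64]
turn -0.058
```

The force rose to about 10 N with no further motion, so the lever is at its stop. I back off, rise, and check.

Call:
{"api": "drive_tool", "payload": {
  "increments": "0 0 0 0.6 0;0 0 0 0.8 0;0 0 0 1 0;0 -2 0 1 0;0 -3 0 1 0;0 -3 0 1 0;0 0 0 0 0;0 0 0 0 0"
}}

```text
time: 12.45
eef_pos: [0.5617, -0.2875, 0.2938]
tcp_rot: [1.472, 1.013, -1.403]
force: [-0.7, -0.4, 0.3]
grip_width: 0.002
```

Run:
```python
from h import *
import pickle
plan([.5,-.3,.3])
m=robot.camera_model("wrist");w=robot.capture("wrist");pickle.dump((m,w),open("w9.pkl","wb"))
s=robot.capture("scene")[130:330,200:400]
o=np.hstack([cv2.resize(w,(560,420)),cv2.resize(s,(240,240))[:0].reshape(0,240,3) if 0 else np.vstack([cv2.resize(s[:,20:],None,fx=240/180,fy=240/180)[:260],np.zeros((420-min(260,int(200*240/180)),240,3),np.uint8)])[:420]])
cv2.imwrite("pics/f.png",o);print(o.shape)
```

```text
t 12.45 pos [ 0.5617 -0.2875  0.2938] F [-0.7 -0.4  0.3] grip 0.0
z ang -1.894 shift cm [-0.9  -5.42  3.13]
(420, 800, 3)
```

View pics/f.png

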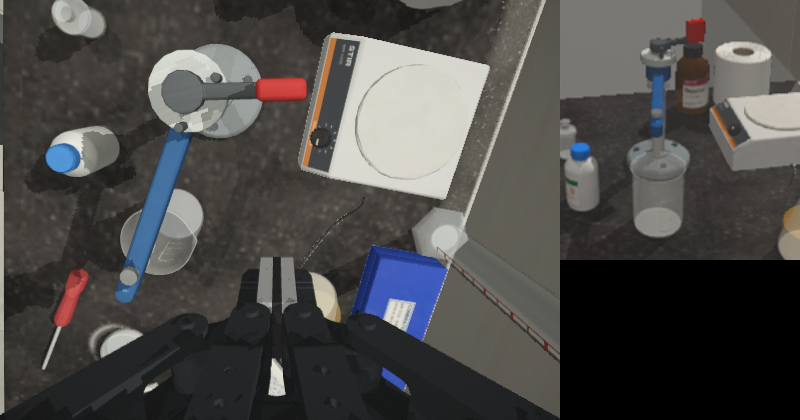

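The lever bar lies against the stop pin at (215,78), the cap is at (129,276) and the rim centre at (158,240). The scene view also shows the spout over the beaker.

Run:
```python
from h import *
import pickle
m,_=pickle.load(open("w9.pkl","rb"))
P={n:atz(m,u,z) for n,(u,z) in dict(cap=((129,276),.172),rim=((158,240),.092),pad=((281,84),.228),hub=((183,91),.208),wcap=((63,158),.092)).items()}
for n,p in P.items(): print(n,p.round(4))
d=P["pad"]-P["hub"];print("lever phi",np.arctan2(d[1],d[0]),"spout-beaker mm",1e3*np.linalg.norm((P["cap"]-P["rim"])[:2]))
print(robot.observe()["force"].round(1)); robot.finish_job()
```

```text
cap [ 0.439  -0.3113  0.172 ]
rim [ 0.4393 -0.3142  0.092 ]
pad [ 0.5922 -0.2145  0.228 ]
hub [ 0.5379 -0.2     0.208 ]
wcap [ 0.391  -0.2119  0.092 ]
lever phi -0.2609909674471959 spout-beaker mm 2.984319726153984
[-0.4  0.2 -0.5]
the job is handed in; nothing more can be done
```

I pushed the blue arm round until the spout hung over the beaker, then pushed the clamp lever counter-clockwise to its stop. I backed off, raised the gripper clear and handed the job in at about 12.5 s. No verdict is reported, so this rests on my own checks.

- **Spout:** the last wrist view puts the arm's cap, and so the spout below it, about 3 mm from the beaker's centre. The limit is 18 mm.
- **Lever:** it rests against the stop pin in the picture. At the end of the push the force rose to about 10 N with no further motion. Its measured direction, -0.26 rad in the world frame, fits the locked position.
- **Vessels:** the beaker and white bottle read within about 6 mm of where they started, which is about the accuracy of those readings. The weighing bottle was still standing in the last wrist view, but I last measured it at the start.
- **Contact:** the robot touches nothing, with about 0.7 N read at the wrist.
- **Disagreement:** my first reading of the post from the fixed cameras was about 2 cm off. I used the wrist-camera value instead, which matched the 150 mm radius given.

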